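# Restock the topping carousel and bring it to the front

## Robot

A 6-joint arm with a two-finger parallel gripper is mounted at the origin on a cart in front of the work surface, level with it; the furniture and walls round the work are solid. World frame = base frame: x ahead of the robot, y to its left, z up, the work surface at z = 0. Lengths are in m, angles in rad, forces in N, time in s.
With the tool pointing down it reaches from about 0.25 to 0.85 m from the base axis. Payload 12.5 kg.
Tool frame: the origin (TCP) lies on the front face of the gripper's body, between the roots of the fingers; the fingertips stand 84 mm ahead of it and the grasp point (between the pads) lies 65 mm ahead of it; z points along the fingers, x is the direction in which the jaws open and shut, and the axes are right-handed (so a half turn about z gives the same grasp; the last joint's range is limited). The gripper opens to 93 mm and grips with 3 to 60 N. Pads are 15 mm wide; open, the fingers measure 128 mm over their backs; the gripper's body (75 mm by 188 mm) begins 65 mm behind the grasp point.
Start: joints at [-1.197, 0.351, 1.652, -0, 1.139, -0.085], TCP at [0.244, -0.493, 0.303] pointing down, gripper open.
Joint ranges: [-2.75, 2.75], [-0.79, 2.1], [0.01, 2.65], [-1.57, 4.71], [0.07, 3.14], [-2.87, 2.87]. Speed limits (rad/s): [2.22, 2.22, 2.79, 3.14, 3.14, 3.14].

## Interface

Orientations are given as a rotation vector (axis times angle).
In Python, from rig import read_state, grab_frame, close_job gives the robot as it stands. The module is installed in compiled form; this text tells all that it offers.
- The arm moves only by the tool play_rows, never from a script. Its arguments are lists of equal length, an entry for each row: "dp": the shift along the world's x, y, z in cm, a list of three; "rotation": the turn, a rotation vector about the world's x, y, z in degrees, a list of three; "fingers": the closure, from 0 (fully open) to 1 (shut). A call has 1 to 20 rows; each row shifts and turns the commanded pose from where the row before left it; what a row does not reach is not made up. A row lasts 1/8 s, in which the tool goes at most 62.5 mm and 10.7 degrees, less where a joint would pass 70% of its speed; a pose out of reach is approached as far as the arm can. A call is refused whole if a number of a shift passes 6.25 or a number of a turn 10.7, either way. A call with a gripper value outside its range is refused whole. The fingers move at their own pace and stop on an object; "grip_force" is the grip in N (left out, the last holds). Time passes only in rows, so rows that do not move let the fingers close. It gives the time, the measured TCP pose, the force and the opening at its end, in the units of the state.
- read_state(): the state, without advancing time (a new reading comes with each control period).
- grab_frame(name): name is "scene" or "side" or "wrist"; returns a dict with "pixels" (480x640x3 uint8, blue, green, red), "intrinsics" (3x3 intrinsics, pixels), "R" (3x3) and "t" (3): a world point X has camera coordinates R X + t; the wrist camera has in their place "T_tool_cam" (4x4, takes a point from camera to tool coordinates, whose origin is the TCP and whose axes are the tool frame's). Camera axes: x right, y down, z forward; pixel columns grow to the right and rows downward; lengths in m; the calibration is good to about 2 mm. The wrist camera is an equidistant fisheye: a pixel r from the principal point sees the ray r / f radians off the axis. A picture is of the moment at which its call begins: read the wrist's pose just before it. There is no depth.
- close_job(): hands the job in, once; it reports no verdict.
The state is a dict: "clock": time; "qpos": joint angles; "joint_velocities": joint speeds; "tau": joint torques, N m; "ee_pos": TCP position; "tool_rot": TCP orientation; "ft_force": force on the tool from outside, world axes, zero at the start; "ft_torque": the same for the moment, N m; "finger_gap": opening from 0.0 (shut) to 1.0 (fully open).
Only numpy, scipy, OpenCV 4.12 (cv2) and the standard library are available. Lean on these libraries where they do the work, as an engineer would, in place of code of your own. Each camera call takes 0.05 s, during which the arm holds its last target. There are 200 camera calls.

## Task

Of the three yellow-lidded topping shakers standing loose on the worktop, take the one whose size fits the free yellow pocket of the carousel and stand it fully down in that pocket. Then turn the carousel until this shaker stands in line with the red pointer at the front. Finish while holding: keep the shaker gripped in its pocket so that the carousel stays still there, and leave the other two loose shakers and everything else where they stand.

Things in the scene. Friction and masses are not known exactly. Their poses are not given: they have to be found in the camera images.
- shaker_m: spare topping shaker: upright steel cylinder with yellow perforated lid, 45 mm in diameter, 95 high, 160 g give or take 30%; straight steel side up to 71 mm; origin at the centre of its underside, z up. This is the middle size, the one that fits the free pocket.
- shaker_s: spare topping shaker: upright steel cylinder with yellow perforated lid, 37 mm in diameter, 95 high, 160 g give or take 30%; straight steel side up to 71 mm; origin at the centre of its underside, z up. Too thin for the pocket; leave it standing.
- shaker_l: spare topping shaker: upright steel cylinder with yellow perforated lid, 53 mm in diameter, 95 high, 160 g give or take 30%; straight steel side up to 71 mm; origin at the centre of its underside, z up. Too thick for the pocket; leave it standing.
- stand: fixed black foot of the carousel, 184 mm across; origin on the worktop, on the carousel's upright axis; its -x axis points along the front pointer. The foot never moves in a run. Close by on its right, towards the robot, stands a fixed white wire crate, 94 mm high
- pointer (a point): tip of the red pointer on the foot, 144 mm from the axis, 8 mm above the worktop; it marks the front
- pocket (a point): centre of the floor of the carousel's one free pocket, 75 mm from the axis and 28 mm above the worktop. The pocket is a yellow ring with a bore of 48 mm and an outside of 54 mm, its mouth flared slightly, rising 20 mm above the floor (no bottom but the deck).
- post_top (a point): top of the steel centre post of the carousel (26 mm across, 110 mm above the worktop), on its axis. The deck (wood, 226 mm across) carries, at the same 75 mm radius and a quarter turn apart, three more 45 mm shakers clipped in for good (lids green, black and white, tops 123 mm above the worktop)
- carousel (a joint): turn of the deck on its foot in rad, growing anticlockwise seen from above; at 0 or a full turn the free pocket is in line with the pointer. Turns freely with light friction (about 0.03 N m) and stays where it is left; starts 0.9 to 5.4, stops only beyond a full turn (-7 and 7)
- milk_jug: bystander: small steel milk jug with spout and handle, 70x101x83 mm; origin at the centre of its underside
- dose_cup: bystander: small open steel dosing cup, 61 mm across, 51 high; origin at the centre of its underside
- tamper: bystander: coffee tamper with black handle, 55 mm across, 97 high; origin at the centre of its underside
- brown_mug: bystander: brown mug with handle, 81x111x79 mm; origin at the centre of its underside
Things that resemble listed ones, but are neither listed nor needed, are in the scene too. Leave any turquoise look-alike of the shaker_m alone.

How it is judged:
By the outcome, as a careful person would: the job done as asked, in the order asked, and still so for the second after the job is handed in, while the arm keeps its last pose, push and grip.
It also fails if it takes over 58 s, if anything falls off the work surface, if the arm or the gripper's body presses on something with over 40 N, if the wrist force passes 120 N, or if a joint passes its speed limit or range.

## Working session

There is one attempt and no reset: what is moved stays moved. The work goes in short steps, Python scripts to look and compute and a tool call to move; the robot and the scene stay as the last step left them, time stands still between calls to the robot, and variables do not carry over. Pictures are saved under pics/ and viewed, on a budget of 10 in all, crops included, one or two more only if the job needs it, and the job is handed in when it is done.

Besides the shell and the picture viewer there is one more tool, called after "Request:" in YAML: its name, and indented under it one key for each argument. play_rows: Moves the arm, as the interface text tells. Its arguments: {"type":"object","properties":{"dp":{"type":"array"},"rotation":{"type":"array"},"fingers":{"type":"array"},"grip_force":{"type":"number"}},"required":["dp","rotation","fingers"]}

```bash
mkdir -p pics
cat > h.py <<'E'
import numpy as np, cv2
from rig import read_state, grab_frame
from scipy.spatial.transform import Rotation as Ro
def ray(f,u,v,st=None):
    K=np.array(f["intrinsics"])
    if "R" in f:
        R=np.array(f["R"]);t=np.array(f["t"])
        d=R.T@np.linalg.inv(K)@[u,v,1]; return -R.T@t,d/np.linalg.norm(d)
    T=np.array(f["T_tool_cam"]);a=np.array([(u-K[0,2])/K[0,0],(v-K[1,2])/K[1,1]]);r=np.linalg.norm(a)
    d=np.array([*(a/max(r,1e-9)*np.sin(r)),np.cos(r)])
    Rw=rot(st["tool_rot"]);p=np.array(st["ee_pos"])
    return Rw@T[:3,3]+p, Rw@T[:3,:3]@d
def rot(x):
    x=np.array(x); return x if x.shape==(3,3) else Ro.from_rotvec(x).as_matrix()
def plane(f,u,v,z,st=None):
    o,d=ray(f,u,v,st); return o+d*(z-o[2])/d[2]
def proj(f,X,st=None):
    K=np.array(f["intrinsics"]);X=np.array(X,float)
    if "R" in f:
        c=np.array(f["R"])@X+f["t"]; p=K@c; return p[:2]/p[2]
    T=np.array(f["T_tool_cam"]);Xt=rot(st["tool_rot"]).T@(X-st["ee_pos"]);c=T[:3,:3].T@(Xt-T[:3,3])
    r=np.arctan2(np.hypot(c[0],c[1]),c[2]);a=c[:2]/np.hypot(c[0],c[1])*r
    return np.array([K[0,0]*a[0]+K[0,2],K[1,1]*a[1]+K[1,2]])
E
python3 - <<'E'
from h import *
s=read_state();print({k:np.round(v,3) for k,v in s.items()})
for n in("scene","side"):
    f=grab_frame(n);cv2.imwrite(f"pics/{n}0.png",f["pixels"]);np.save(f"{n}0.npy",f,allow_pickle=True)
    h=cv2.cvtColor(f["pixels"],cv2.COLOR_BGR2HSV)
    for nm,lo,hi in(("yel",(20,120,90),(35,255,255)),("red",(0,150,80),(6,255,255))):
        m=cv2.inRange(h,lo,hi);c,l,S,C=cv2.connectedComponentsWithStats(m)
        for i in range(1,c):
            if S[i,4]>15:print(n,nm,S[i],C[i].round(1))
E
```

```text
{'clock': np.float64(0.0), 'qpos': array([-1.197,  0.351,  1.652,  0.   ,  1.139, -0.085]), 'joint_velocities': array([-0.002,  0.001, -0.001, -0.001,  0.001, -0.001]), 'tau': array([ 0.0000e+00, -4.9733e+01, -2.8525e+01,  7.0000e-02,  2.6000e-02,
       -0.0000e+00]), 'ee_pos': array([ 0.244, -0.493,  0.302]), 'tool_rot': array([-2.668e+00,  1.658e+00,  2.000e-03]), 'ft_force': array([0.259, 0.55 , 0.034]), 'ft_torque': array([-0.036,  0.018, -0.043]), 'finger_gap': np.float64(0.999)}
scene yel [321   0   5  32 107] [322.8  15.9]
scene yel [284 237  21  19 224] [294.2 245.8]
scene yel [186 281  20  18 284] [195.5 289.4]
scene yel [224 306  17  17 217] [231.8 314.2]
scene red [243  41  26  26 199] [254.   48.5]
scene red [254  59   9   5  17] [258.4  61.5]
scene red [  72  231   61   42 1605] [101.2 250.1]
scene red [280 294   7   8  41] [282.8 297.6]
side yel [248  48   6  23  76] [250.2  59.4]
side yel [394 199   9   9  67] [398.  203.2]
side yel [306 252  16  16 147] [313.  259.4]
side yel [268 308  21  19 297] [278.1 317.1]
side yel [321 309  18  16 219] [329.5 316.3]
side red [212  65   6  23  51] [214.3  76.4]
side red [194  71   7  26  60] [197.4  83.6]
side red [212  91  18  27 169] [218.6 100.7]
side red [336 294   9   7  31] [339.9 296.9]
side red [ 117  312   61   59 2220] [146.2 338.7]
```

View pics/scene0.png

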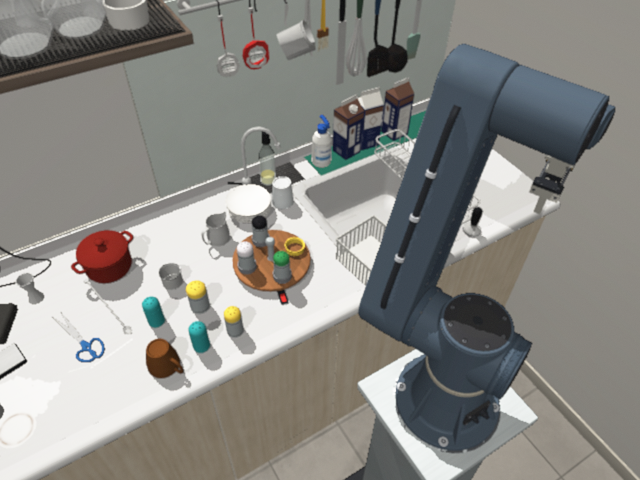

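View pics/side0.png

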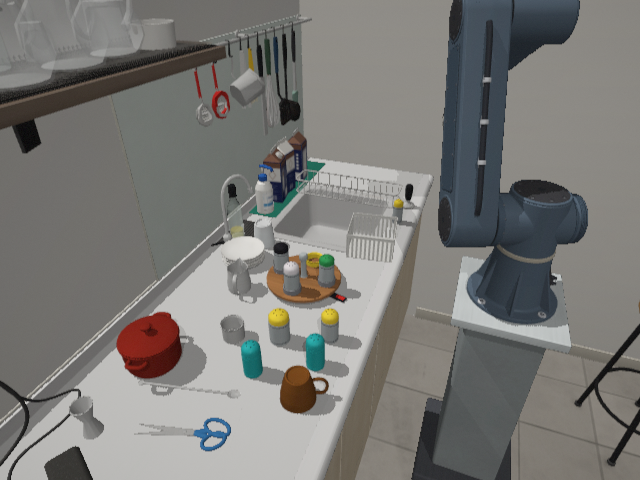

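Both views show the carousel: the yellow ring is at scene (294,246) and side (313,259), and the red pointer at scene (283,297) and side (340,297). Two yellow-lidded shakers stand at scene (197,295) and (233,320). A third is visible only in the side view at (398,205), near the tamper. Next I'll triangulate these and get the sizes.

Run:
```python
from h import *
fs={n:np.load(f"{n}0.npy",allow_pickle=True).item() for n in("scene","side")}
def tri(a,b):
    A=np.zeros((3,3));B=np.zeros(3);L=[ray(fs["scene"],*a),ray(fs["side"],*b)]
    for o,d in L:
        P=np.eye(3)-np.outer(d,d);A+=P;B+=P@o
    x=np.linalg.solve(A,B);return x.round(4),[round(1e3*np.linalg.norm(np.cross(x-o,d)),1) for o,d in L]
print("A",tri((195.5,289.4),(278.1,317.1)));print("B",tri((231.8,314.2),(329.5,316.3)))
print("ring",tri((294.2,245.8),(313,259.4)));print("ptr",tri((282.8,297.6),(339.9,296.9)))
print("C side z=.085",plane(fs["side"],398,203.2,.085))
# widths of lids in mm
for n,u,v,w in(("scene",195.5,289.4,20),("side",278.1,317.1,21),("scene",231.8,314.2,17),("side",329.5,316.3,18),("side",398,203.2,9)):
    f=fs[n];X=plane(f,u,v,.083);print(n,u,1e3*w*np.linalg.norm(np.array(f["R"])@X+f["t"])/f["intrinsics"][0][0])
    print(' ',X.round(3))
# colour blobs for post etc: just enlarged crops
c=[cv2.resize(fs["scene"]["pixels"][200:360,130:343],(800,600),interpolation=cv2.INTER_CUBIC)]
cv2.imwrite("pics/crop1.png",c[0])
```

```text
A (array([0.5584, 0.4005, 0.0763]), [np.float64(0.3), np.float64(0.3)])
B (array([0.4385, 0.3525, 0.0763]), [np.float64(0.4), np.float64(0.4)])
ring (array([0.589 , 0.0845, 0.0339]), [np.float64(0.3), np.float64(0.3)])
ptr (array([0.4623, 0.194 , 0.0057]), [np.float64(0.3), np.float64(0.3)])
C side z=.085 [ 0.40149496 -0.28213113  0.085     ]
scene 195.5 53.976202023885236
  [0.553 0.402 0.083]
side 278.1 53.41019499092535
  [0.555 0.407 0.083]
scene 231.8 44.001844402833605
  [0.434 0.354 0.083]
side 329.5 45.65883372191719
  [0.437 0.359 0.083]
side 398 33.34384069686908
  [ 0.402 -0.286  0.083]
```

View pics/crop1.png

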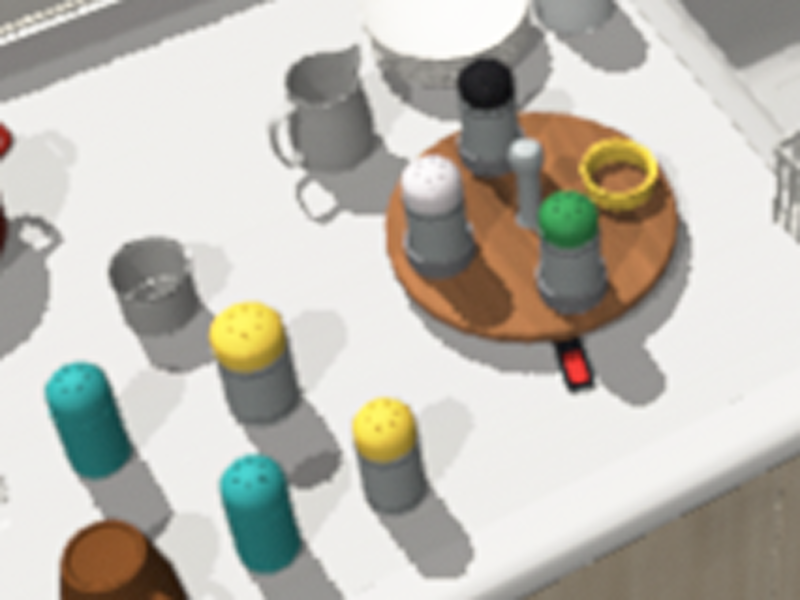

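The thin lid by the tamper (side 398,203) is S. The lid at scene (195,289), about 53 mm, is L, and the one at (232,314), about 45 mm, is M. The ring is on the side of the deck nearest the crate.

Run:
```python
from h import *
fs={n:np.load(f"{n}0.npy",allow_pickle=True).item() for n in("scene","side")}
f=fs["scene"];k=213/800
P=lambda cx,cy,z:plane(f,130+cx*k,200+cy*160/600,z).round(3)
for nm,a in dict(post=(526,150,.11),blk=(487,83,.112),wht=(431,185,.112),grn=(568,218,.112),tq1=(255,480,.083),tq2=(80,385,.083)).items():print(nm,P(*a))
for u,v in((338,240),(371,219),(408,243),(376,268)):print("crate",plane(f,u,v,.094).round(3))
print("cam",[(-np.array(g["R"]).T@g["t"]).round(2) for g in fs.values()])
```

```text
post [0.583 0.163 0.11 ]
blk [0.657 0.157 0.112]
wht [0.587 0.239 0.112]
grn [0.509 0.169 0.112]
tq1 [0.44  0.443 0.083]
tq2 [0.572 0.515 0.083]
crate [ 0.498 -0.007  0.094]
crate [ 0.517 -0.134  0.094]
crate [ 0.388 -0.17   0.094]
crate [ 0.361 -0.04   0.094]
cam [array([-0.35,  0.59,  1.27]), array([0.17, 1.12, 0.84])]
```

Request:
play_rows:
  dp:
    - [1.5,6,0]
    - [1.5,6,0]
    - [1.5,6,0]
    - [1.5,6,0]
    - [1.5,6,0]
    - [1.5,6,0]
    - [1.5,6,0]
    - [1.5,6,0]
    - [1.5,6,0]
    - [1.5,6,0]
    - [1.5,6,0]
    - [1.5,6,0]
    - [1.4,6,0]
    - [0,0,0]
    - [0,0,0]
  rotation:
    - [0,0,0]
    - [0,0,0]
    - [0,0,0]
    - [0,0,0]
    - [0,0,0]
    - [0,0,0]
    - [0,0,0]
    - [0,0,0]
    - [0,0,0]
    - [0,0,0]
    - [0,0,0]
    - [0,0,0]
    - [0,0,0]
    - [0,0,0]
    - [0,0,0]
  fingers: [0,0,0,0,0,0,0,0,0,0,0,0,0,0,0]

```text
clock: 1.98
ee_pos: [0.4372, 0.2865, 0.3022]
tool_rot: [2.668, -1.657, -0.001]
ft_force: [-0.4, -0.7, -0.3]
finger_gap: 0.999
```

```bash
cat > look.py <<'E'
from h import *
import sys
s=read_state();f=grab_frame("wrist");n=sys.argv[1];cv2.imwrite(f"pics/{n}.png",f["pixels"]);np.save(n+".npy",(f,s),allow_pickle=True)
print(s["clock"],s["ee_pos"].round(4),s["ft_force"].round(1),s["finger_gap"])
h=cv2.cvtColor(f["pixels"],cv2.COLOR_BGR2HSV)
for nm,lo,hi,z in(("yel",(20,120,80),(35,255,255),.085),("red",(0,150,80),(6,255,255),.008),("tq",(80,120,60),(95,255,255),.085),("grn",(50,120,40),(78,255,255),.113)):
    c,l,S,C=cv2.connectedComponentsWithStats(cv2.inRange(h,lo,hi))
    for i in range(1,c):
        if S[i,4]>40:print(nm,S[i],C[i].round(1),plane(f,*C[i],z,s).round(4))
for X in((.4385,.3525,.085),(.583,.163,.11)):print("proj",X,proj(f,X,s).round(1))
E
python3 look.py w1
```

```text
1.975 [0.4372 0.2865 0.3022] [-0.4 -0.7 -0.3] 0.9988023734822498
yel [ 226    7   63   58 2754] [256.6  34.9] [0.5561 0.3991 0.085 ]
yel [523 150  47  56 781] [548.  178.6] [0.5716 0.1143 0.085 ]
yel [ 221  162   51   52 2064] [246.3 187.6] [0.4388 0.3517 0.085 ]
red [393 214  22  23 261] [403.6 225. ] [0.4601 0.1951 0.008 ]
tq [ 131  116   68   47 1841] [156.  136.4] [0.4457 0.4424 0.085 ]
grn [ 465  186   48   53 1940] [488.4 211. ] [0.5138 0.1712 0.113 ]
proj (0.4385, 0.3525, 0.085) [245.3 187.6]
proj (0.583, 0.163, 0.11) [530.9 141.7]
```

View pics/w1.png

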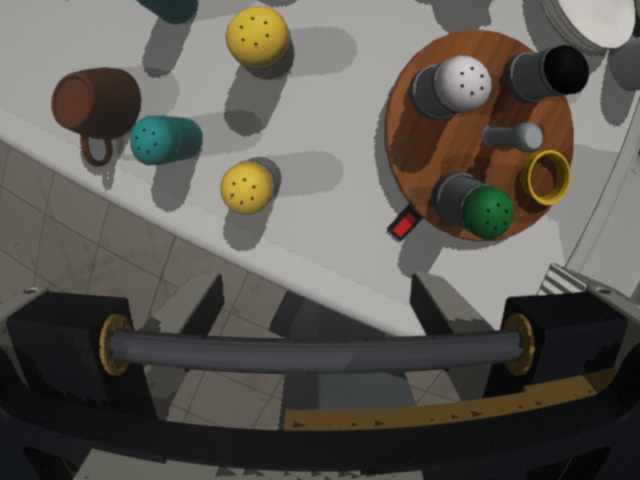

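The wrist view shows M at (246,188), its lid smaller than L's at (257,35) and with no turquoise. The position agrees with the triangulation to about 1 mm. I'll descend and grip.

Request:
play_rows:
  dp:
    - [0.15,3.3,0]
    - [0,3.22,0]
    - [0,0,0]
    - [0,0,-4]
    - [0,0,-4]
    - [0,0,-4]
    - [0,0,-3]
    - [0,0,-2]
    - [0,0,-1.7]
    - [0,0,0]
    - [0,0,0]
  rotation:
    - [0,0,0]
    - [0,0,0]
    - [0,0,0]
    - [0,0,0]
    - [0,0,0]
    - [0,0,0]
    - [0,0,0]
    - [0,0,0]
    - [0,0,0]
    - [0,0,0]
    - [0,0,0]
  fingers: [0.25,0.25,0.25,0.25,0.25,0.25,0.25,0.25,0.25,0.25,0.25]

```text
clock: 3.4
ee_pos: [0.4395, 0.352, 0.1166]
tool_rot: [-2.667, 1.658, -0.001]
ft_force: [-0.1, 1.0, -0.1]
finger_gap: 0.753
```

Request:
play_rows:
  dp:
    - [0,0,0]
    - [0,0,0]
    - [0,0,0]
    - [0,0,0]
    - [0,0,0]
    - [0,0,0]
  rotation:
    - [0,0,0]
    - [0,0,0]
    - [0,0,0]
    - [0,0,0]
    - [0,0,0]
    - [0,0,0]
  fingers: [0.4,0.6,1,1,1,1]
  grip_force: 25

```text
clock: 4.15
ee_pos: [0.4392, 0.3522, 0.1159]
tool_rot: [-2.668, 1.658, -0.0]
ft_force: [-1.0, 0.6, 4.0]
finger_gap: 0.476
```

The opening reads 44 mm, so this is the 45 mm shaker. I'll lift it and go to a viewing pose by the pocket.

Request:
play_rows:
  dp:
    - [0,0,2]
    - [0,0,4.5]
    - [0,0,5]
    - [0,0,5]
    - [1.1,-4.3,0]
    - [1.1,-4.3,0]
    - [1.1,-4.3,0]
    - [1.1,-4.3,0]
    - [1.1,-4.3,0]
    - [1.1,-4.3,0]
    - [1,-4.4,0]
    - [0,0,0]
    - [0,0,0]
    - [0,0,0]
  rotation:
    - [0,0,0]
    - [0,0,0]
    - [0,0,0]
    - [0,0,0]
    - [0,0,0]
    - [0,0,0]
    - [0,0,0]
    - [0,0,0]
    - [0,0,0]
    - [0,0,0]
    - [0,0,0]
    - [0,0,0]
    - [0,0,0]
    - [0,0,0]
  fingers: [1,1,1,1,1,1,1,1,1,1,1,1,1,1]

```text
clock: 5.9
ee_pos: [0.5148, 0.051, 0.2806]
tool_rot: [2.669, -1.656, -0.001]
ft_force: [-0.4, 0.8, -1.1]
finger_gap: 0.476
```

```bash
python3 look.py w2
```

```text
5.9 [0.5148 0.051  0.2806] [-0.4  0.8 -1.1] 0.4763718218431585
yel [   0   14   38   50 1325] [15.7 36.1] [0.5604 0.3943 0.085 ]
yel [ 279   96   71   69 1440] [314.5 131.5] [0.5814 0.086  0.085 ]
yel [ 259  280  114   59 5254] [315.9 312.9] [0.4508 0.0203 0.085 ]
yel [ 271  373   89   21 1153] [314.3 380.6] [ 0.3862 -0.01    0.085 ]
red [158 199  13  11  83] [163.7 203.7] [0.4529 0.1956 0.008 ]
tq [ 0  0 17  8 57] [7.2 3.5] [0.5886 0.43   0.085 ]
tq [ 601    0   39   95 1335] [620.1  49.3] [ 0.8042 -0.1287  0.085 ]
tq [  0 115  14   8  79] [  5.8 118. ] [0.4834 0.3691 0.085 ]
grn [ 145  142   56   52 2104] [172.1 166.9] [0.5175 0.1661 0.113 ]
proj (0.4385, 0.3525, 0.085) [  5.4 166.8]
proj (0.583, 0.163, 0.11) [214.3  82.8]
```

View pics/w2.png

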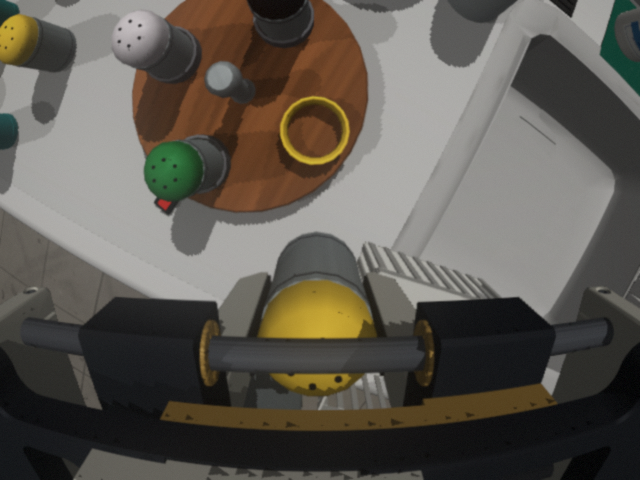

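The ring's rim is centred near (314,131), the post top near (223,77), and the shaker is held upright below the camera. I'll compute the ring and axis positions from this view.

Run:
```python
from h import *
f,s=np.load("w2.npy",allow_pickle=True)
h=cv2.cvtColor(f["pixels"],cv2.COLOR_BGR2HSV);m=cv2.inRange(h,(20,120,80),(35,255,255));m[200:]=0;m[:,:200]=0
c=max(cv2.findContours(m,cv2.RETR_EXTERNAL,cv2.CHAIN_APPROX_NONE)[0],key=len)[:,0]
for z in(.038,.046):
  W=np.array([plane(f,*p,z,s)[:2] for p in c]);A=np.c_[2*W,np.ones(len(W))];q=np.linalg.lstsq(A,(W**2).sum(1),rcond=None)[0];print(z,q[:2],np.sqrt(q[2]+q[:2]@q[:2]))
P=np.array(q[:2])
# deck outer edge, z~.028, lower right arc
hs=cv2.inRange(h,(4,80,50),(17,255,220));hs[215:]=0;hs[:,:130]=0
hs=cv2.morphologyEx(hs,cv2.MORPH_OPEN,np.ones((5,5)))
c=max(cv2.findContours(hs,cv2.RETR_EXTERNAL,cv2.CHAIN_APPROX_NONE)[0],key=len)[:,0]
W=np.array([plane(f,*p,.027,s)[:2] for p in c if 3<p[1]]);ctr=np.array([.583,.163])
for k in range(8):
  W2=W[abs(np.linalg.norm(W-ctr,axis=1)-.113)<.010-.0008*k];A=np.c_[2*W2,np.ones(len(W2))];q=np.linalg.lstsq(A,(W2**2).sum(1),rcond=None)[0];ctr=q[:2]
print("deck",ctr,np.sqrt(q[2]+ctr@ctr),len(W2))
print("post",plane(f,223,77,.11,s).round(4));print("dist",np.linalg.norm(P-ctr))
f1,s1=np.load("w1.npy",allow_pickle=True);print("post w1",plane(f1,529,136,.11,s1).round(4))
# foot-to-shaker offset: ring needed pocket minus current
print("d cm",((P-s["ee_pos"][:2])*100).round(2))
```

```text
0.038 [0.58278915 0.08722097] 0.029831440164577724
0.046 [0.58269082 0.08711106] 0.029095384904604605
deck [0.58799617 0.16130532] 0.11099904282491456 418
post [0.5891 0.1591 0.11  ]
dist 0.07438370292298746
post w1 [0.5861 0.167  0.11  ]
d cm [6.79 3.61]
```

Request:
play_rows:
  dp:
    - [3.4,1.8,0]
    - [3.39,1.81,0]
    - [0,0,0]
    - [0,0,-4]
    - [0,0,-4]
    - [0,0,-2]
    - [0,0,0]
    - [0,0,0]
  rotation:
    - [0,0,0]
    - [0,0,0]
    - [0,0,0]
    - [0,0,0]
    - [0,0,0]
    - [0,0,0]
    - [0,0,0]
    - [0,0,0]
  fingers: [1,1,1,1,1,1,1,1]

```text
clock: 6.95
ee_pos: [0.5831, 0.0863, 0.1819]
tool_rot: [-2.668, 1.657, -0.002]
ft_force: [0.4, 0.3, 0.0]
finger_gap: 0.478
```

```bash
python3 look.py w3
python3 - <<'E'
from h import *
o=[]
for n,c in(("scene",(294,235)),("side",(313,250)),("wrist",(320,240))):
    f=grab_frame(n);np.save(n+"3.npy",f,allow_pickle=True)
    p=f["pixels"]
    o.append(p if n=="wrist" else cv2.resize(p[c[1]-45:c[1]+45,c[0]-60:c[0]+60],(400,300),interpolation=cv2.INTER_CUBIC))
o[2]=cv2.resize(o[2][150:450,120:520],(400,300))
cv2.imwrite("pics/h3.png",np.vstack([np.hstack(o[:2]),np.hstack([o[2],o[2]*0])]))
E
```

```text
6.95 [0.5831 0.0863 0.1819] [0.4 0.3 0. ] 0.4776702067139949
yel [ 268  207   95   67 1391] [312.9 233.4] [0.6037 0.0987 0.085 ]
yel [ 258  280  118   59 5387] [316.6 313.2] [0.5648 0.0775 0.085 ]
yel [199 334   8  29 112] [202.2 348.6] [0.5128 0.1262 0.085 ]
yel [200 365  10  16  53] [203.6 371.9] [0.4967 0.12   0.085 ]
yel [ 270  373   93   23 1426] [316. 382.] [0.5227 0.0571 0.085 ]
proj (0.4385, 0.3525, 0.085) [-53.9 276.6]
proj (0.583, 0.163, 0.11) [164.3 226.5]
```

View pics/h3.png

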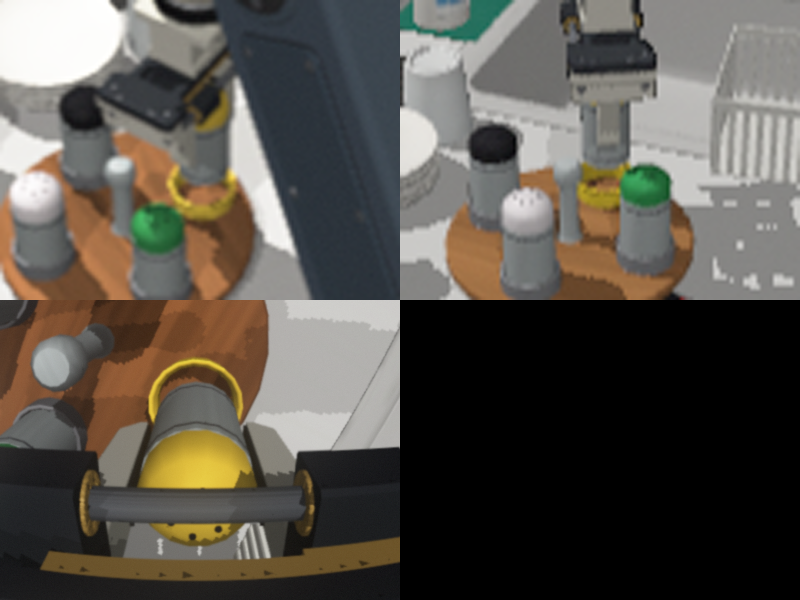

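Run:
```python
from h import *
f,s=np.load("w3.npy",allow_pickle=True);px=f["pixels"]
h=cv2.cvtColor(px,cv2.COLOR_BGR2HSV);m=cv2.inRange(h,(20,120,80),(35,255,255));m[277:]=0;m[:,:230]=0
pts=[(u,np.nonzero(m[:,u])[0][0]) for u in range(271,361) if m[:,u].any()]
for z in(.046,.048):
  W=np.array([plane(f,*p,z,s)[:2] for p in pts])
  for R in(.027,.028):
    from scipy.optimize import least_squares
    r=least_squares(lambda c:np.linalg.norm(W-c,axis=1)-R,s["ee_pos"][:2]);print(z,R,r.x.round(4),np.abs(r.fun).max().round(4),"minus tcp mm",((r.x-s["ee_pos"][:2])*1e3).round(1))
Rw=rot(s["tool_rot"]);print("toolx",Rw[:,0].round(2),"tooly",Rw[:,1].round(2))
p=s["ee_pos"];zb=p[2]-.116
arc=np.array([proj(f,[p[0]+.0225*np.cos(a),p[1]+.0225*np.sin(a),zb],s) for a in np.linspace(0,2*np.pi,120)])
print("pred base bbox",arc.min(0),arc.max(0))
im=px.copy();cv2.polylines(im,[np.round(arc*8).astype(int)],True,(0,0,255),1,shift=3)
cv2.imwrite("pics/z3.png",cv2.resize(np.hstack([px[195:290,255:375],im[195:290,255:375]]),(800,316),interpolation=cv2.INTER_CUBIC))
```

```text
0.046 0.027 [0.5851 0.0883] 0.0012 minus tcp mm [2.  1.9]
0.046 0.028 [0.5841 0.0877] 0.0006 minus tcp mm [0.9 1.4]
0.048 0.027 [0.5854 0.0884] 0.001 minus tcp mm [2.3 2.1]
0.048 0.028 [0.5844 0.0879] 0.0006 minus tcp mm [1.3 1.6]
toolx [ 0.44 -0.9   0.  ] tooly [-0.9  -0.44 -0.  ]
pred base bbox [277.18311608 226.94809571] [356.55662301 301.62534748]
```

View pics/z3.png

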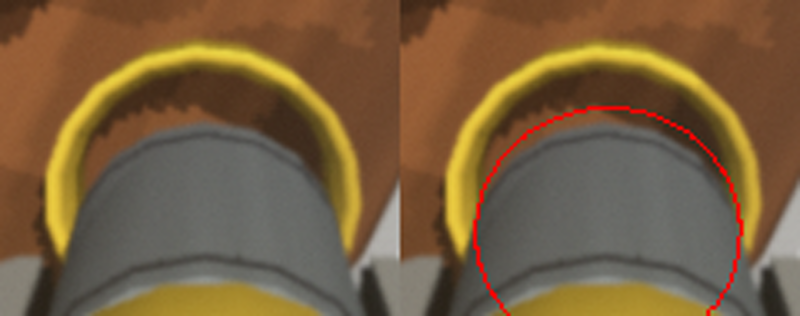

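The zoom shows ring and shaker aligned left to right. The base's visible edge, around (205,125), sits about 5 px below the prediction. I'll check for tilt against the lid seam.

Run:
```python
from h import *
for n in("w2","w3"):
    f,s=np.load(n+".npy",allow_pickle=True);p=s["ee_pos"];h=cv2.cvtColor(f["pixels"],cv2.COLOR_BGR2HSV)
    y=cv2.inRange(h,(20,120,80),(35,255,255))
    for z in(0,3,68,71,74,95):
        for r in(.0225,.0205):
            arc=np.array([proj(f,[p[0]+r*np.cos(a),p[1]+r*np.sin(a),p[2]-.1159+z/1e3],s) for a in np.linspace(0,6.283,120)])
            print(n,z,r,"top",arc[:,1].min().round(1),"x",arc[:,0].min().round(1),arc[:,0].max().round(1),end=" | ")
        print()
    col=h[215:300,317].astype(int);print("hsv col rows",[(215+i,*c) for i,c in enumerate(col) if i%2==0])
```

```text
w2 0 0.0225 top 226.7 x 277.3 356.7 | w2 0 0.0205 top 230.2 x 280.8 353.2 | 
w2 3 0.0225 top 228.0 x 276.8 357.3 | w2 3 0.0205 top 231.6 x 280.3 353.7 | 
w2 68 0.0225 top 270.7 x 260.4 373.9 | w2 68 0.0205 top 275.7 x 265.4 368.9 | 
w2 71 0.0225 top 273.6 x 259.3 374.9 | w2 71 0.0205 top 278.7 x 264.4 369.8 | 
w2 74 0.0225 top 276.6 x 258.3 376.0 | w2 74 0.0205 top 281.8 x 263.4 370.9 | 
w2 95 0.0225 top 301.9 x 249.4 384.9 | w2 95 0.0205 top 307.8 x 255.4 379.0 | 
hsv col rows [(215, np.int64(30), np.int64(5), np.int64(170)), (217, np.int64(20), np.int64(9), np.int64(171)), (219, np.int64(30), np.int64(8), np.int64(170)), (221, np.int64(24), np.int64(8), np.int64(170)), (223, np.int64(24), np.int64(8), np.int64(170)), (225, np.int64(18), np.int64(7), np.int64(171)), (227, np.int64(38), np.int64(6), np.int64(170)), (229, np.int64(20), np.int64(5), np.int64(170)), (231, np.int64(30), np.int64(5), np.int64(142)), (233, np.int64(60), np.int64(6), np.int64(92)), (235, np.int64(60), np.int64(4), np.int64(72)), (237, np.int64(60), np.int64(6), np.int64(87)), (239, np.int64(70), np.int64(8)
[... 3420 characters left out ...]
.int64(25), np.int64(17), np.int64(88)), (275, np.int64(45), np.int64(14), np.int64(113)), (277, np.int64(36), np.int64(11), np.int64(117)), (279, np.int64(33), np.int64(21), np.int64(147)), (281, np.int64(22), np.int64(159), np.int64(157)), (283, np.int64(23), np.int64(185), np.int64(163)), (285, np.int64(23), np.int64(187), np.int64(165)), (287, np.int64(23), np.int64(188), np.int64(170)), (289, np.int64(23), np.int64(188), np.int64(174)), (291, np.int64(23), np.int64(187), np.int64(177)), (293, np.int64(23), np.int64(189), np.int64(181)), (295, np.int64(23), np.int64(188), np.int64(186)), (297, np.int64(23), np.int64(186), np.int64(193)), (299, np.int64(23), np.int64(188), np.int64(197))]
```

The seam matches the prediction and the base edge matches a small chamfer, so the shaker is upright and centred. I'll correct by about 1 mm and lower slowly.

Request:
play_rows:
  dp:
    - [0.08,0.14,0]
    - [0,0,-0.8]
    - [0,0,-0.6]
    - [0,0,-0.4]
    - [0,0,-0.4]
    - [0,0,0]
  rotation:
    - [0,0,0]
    - [0,0,0]
    - [0,0,0]
    - [0,0,0]
    - [0,0,0]
    - [0,0,0]
  fingers: [1,1,1,1,1,1]

```text
clock: 7.9
ee_pos: [0.5837, 0.0876, 0.1584]
tool_rot: [2.668, -1.658, -0.001]
ft_force: [-0.6, 0.7, -1.2]
finger_gap: 0.476
```

Request:
play_rows:
  dp:
    - [0,0,-0.4]
    - [0,0,-0.4]
    - [0,0,0]
  rotation:
    - [0,0,0]
    - [0,0,0]
    - [0,0,0]
  fingers: [1,1,1]

```text
clock: 8.28
ee_pos: [0.5836, 0.0876, 0.1504]
tool_rot: [2.668, -1.658, -0.001]
ft_force: [-0.9, 0.3, -1.4]
finger_gap: 0.475
```

The underside is about 14 mm below the rim with no contact force, so it has entered.

Request:
play_rows:
  dp:
    - [0,0,-0.3]
    - [0,0,-0.2]
    - [0,0,-0.1]
    - [0,0,-0.1]
    - [0,0,0]
  rotation:
    - [0,0,0]
    - [0,0,0]
    - [0,0,0]
    - [0,0,0]
    - [0,0,0]
  fingers: [1,1,1,1,1]

```text
clock: 8.9
ee_pos: [0.584, 0.0876, 0.144]
tool_rot: [-2.668, 1.658, -0.001]
ft_force: [0.2, -0.4, 1.3]
finger_gap: 0.474
```

Request:
play_rows:
  dp:
    - [0,0,-0.1]
    - [0,0,0]
    - [0,0,0]
  rotation:
    - [0,0,0]
    - [0,0,0]
    - [0,0,0]
  fingers: [1,1,1]

```text
clock: 9.28
ee_pos: [0.5845, 0.0876, 0.1439]
tool_rot: [-2.667, 1.657, -0.003]
ft_force: [0.0, -0.5, 9.0]
finger_gap: 0.478
```

It is seated: TCP 0.1439, with 9 N vertical force on a 1 mm push. Now I'll compute the arc shifts to the front.

```bash
cat > arc.py <<'E'
import sys,numpy as np
ax=np.array([float(sys.argv[1]),float(sys.argv[2])]);a0,a1,n=float(sys.argv[3]),float(sys.argv[4]),int(sys.argv[5])
a=np.radians(np.linspace(a0,a1,n+1));P=ax+.075*np.c_[np.cos(a),np.sin(a)];c=np.round(P*100,2)
print(P[0],P[-1]);print(np.diff(c,axis=0).round(2).tolist())
E
python3 arc.py .587 .1625 -92.3 -128.3 6
```

```text
[0.58399012 0.08756042] [0.54051657 0.10364177]
[[-0.78, 0.07], [-0.77, 0.15], [-0.75, 0.24], [-0.72, 0.31], [-0.69, 0.38], [-0.64, 0.45]]
```

Request:
play_rows:
  dp:
    - [-0.78,0.07,0.05]
    - [-0.77,0.15,0]
    - [-0.75,0.24,0]
    - [-0.72,0.31,0]
    - [-0.69,0.38,0]
    - [-0.64,0.45,0]
    - [0,0,0]
    - [0,0,0]
  rotation:
    - [0,0,0]
    - [0,0,0]
    - [0,0,0]
    - [0,0,0]
    - [0,0,0]
    - [0,0,0]
    - [0,0,0]
    - [0,0,0]
  fingers: [1,1,1,1,1,1,1,1]

```text
clock: 10.28
ee_pos: [0.5407, 0.1042, 0.144]
tool_rot: [-2.667, 1.657, -0.003]
ft_force: [3.2, 3.6, 5.2]
finger_gap: 0.474
```

```bash
python3 arc.py .587 .1625 -128.3 -164.3 6
```

```text
[0.54051657 0.10364177] [0.51479812 0.14220497]
[[-0.59, 0.52], [-0.53, 0.58], [-0.47, 0.63], [-0.4, 0.67], [-0.33, 0.72], [-0.25, 0.74]]
```

Request:
play_rows:
  dp:
    - [-0.59,0.52,0]
    - [-0.53,0.58,0]
    - [-0.47,0.63,0]
    - [-0.4,0.67,0]
    - [-0.33,0.72,0]
    - [-0.25,0.74,0]
    - [0,0,0]
    - [0,0,0]
  rotation:
    - [0,0,0]
    - [0,0,0]
    - [0,0,0]
    - [0,0,0]
    - [0,0,0]
    - [0,0,0]
    - [0,0,0]
    - [0,0,0]
  fingers: [1,1,1,1,1,1,1,1]

```text
clock: 11.28
ee_pos: [0.5155, 0.1425, 0.144]
tool_rot: [-2.666, 1.656, -0.004]
ft_force: [5.5, 2.3, 3.8]
finger_gap: 0.476
```

```bash
python3 look.py w4;python3 - <<'E'
from h import *
o=[]
for n,c in(("scene",(285,250)),("side",(320,265))):
    f=grab_frame(n);np.save(n+"4.npy",f,allow_pickle=True)
    o.append(cv2.resize(f["pixels"][c[1]-60:c[1]+60,c[0]-60:c[0]+60],(400,400),interpolation=cv2.INTER_CUBIC))
w=cv2.imread("pics/w4.png");cv2.imwrite("pics/h4.png",np.hstack([cv2.resize(w,(400,300))]+[cv2.resize(x,(200,300))[:,:] for x in o]) if 0 else np.vstack([np.hstack([cv2.resize(x,(300,300)) for x in o]),cv2.resize(w[100:400,20:620],(600,300))]))
E
```

```text
11.275 [0.5155 0.1425 0.144 ] [5.5 2.3 3.8] 0.4762879792753796
yel [ 263  221  112   61 1623] [318.2 244.2] [0.5423 0.1552 0.085 ]
yel [ 257  280  120   59 5396] [316.8 313.3] [0.5147 0.1422 0.085 ]
yel [426 327   7  16  49] [428.9 334.7] [0.5261 0.0917 0.085 ]
yel [199 339   9  43 176] [202.4 359.1] [0.4681 0.1787 0.085 ]
yel [ 270  373   93   23 1449] [316.2 382.1] [0.4816 0.1262 0.085 ]
red [194 277  31  25 462] [209.2 290.7] [0.4619 0.1948 0.008 ]
grn [   86    35   122   116 10441] [147.5  93.2] [0.5703 0.2302 0.113 ]
proj (0.4385, 0.3525, 0.085) [-48.4 250.4]
proj (0.583, 0.163, 0.11) [354.3 143. ]
```

View pics/h4.png

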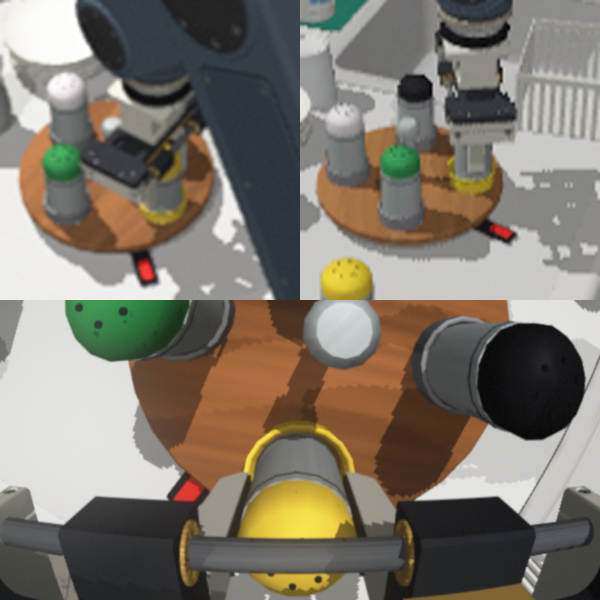

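The deck turns with the shaker seated. The post top is at wrist pixel (362,133), the red pointer at (209,291), and green and black sit on either side. I'll refine the axis and pointer line.

Run:
```python
from h import *
f,s=np.load("w4.npy",allow_pickle=True);px=f["pixels"]
g=cv2.cvtColor(px,cv2.COLOR_BGR2GRAY);hs=cv2.cvtColor(px,cv2.COLOR_BGR2HSV)
m=((hs[...,1]<40)&(g>140)).astype(np.uint8)
c,l,S,C=cv2.connectedComponentsWithStats(m[80:180,310:410].copy());i=1+np.argmax(S[1:,4]);print("post blob",S[i],C[i]+[310,80])
p=np.array(plane(f,*(C[i]+[310,80]),.11,s));print("axis",p.round(4))
for n in("scene","side"):
    f0=np.load(n+"4.npy",allow_pickle=True).item();h=cv2.cvtColor(f0["pixels"],cv2.COLOR_BGR2HSV);m=cv2.inRange(h,(0,150,80),(6,255,255))
    c,l,S,C=cv2.connectedComponentsWithStats(m)
    for j in range(1,c):
        if S[j,4]>15 and 240<C[j][0]<360 and C[j][1]>270:print(n,C[j],plane(f0,*C[j],.008).round(4))
r=np.array([.4619,.1948]);print("tips", [ (np.degrees(np.arctan2(*(q-a)[::-1])).round(2),np.linalg.norm(q-a).round(4)) for q in (r,np.array([.4623,.194]),np.array([.4601,.1951])) for a in (p[:2],np.array([.587,.1625]))])
```

```text
post blob [  22   13   64   66 3226] [363.47241166 124.6949783 ]
axis [0.5895 0.163  0.11  ]
scene [282.81395349 297.46511628] [0.4608 0.1947 0.008 ]
side [339.71875 297.     ] [0.4621 0.197  0.008 ]
tips [(np.float64(166.02), np.float64(0.1314)), (np.float64(165.52), np.float64(0.1292)), (np.float64(166.32), np.float64(0.1309)), (np.float64(165.82), np.float64(0.1286)), (np.float64(166.08), np.float64(0.1333)), (np.float64(165.59), np.float64(0.131))]
```

Request:
play_rows:
  dp:
    - [-0.05,0.69,0]
    - [-0.09,0.65,0]
    - [-0.04,0.65,0]
    - [0.02,0.65,0]
    - [0.08,0.65,0]
    - [0.13,0.68,0]
    - [0,0,0]
    - [0,0,0]
    - [0,0,0]
  rotation:
    - [0,0,0]
    - [0,0,0]
    - [0,0,0]
    - [0,0,0]
    - [0,0,0]
    - [0,0,0]
    - [0,0,0]
    - [0,0,0]
    - [0,0,0]
  fingers: [1,1,1,1,1,1,1,1,1]

```text
clock: 12.55
ee_pos: [0.516, 0.182, 0.144]
tool_rot: [-2.667, 1.657, -0.005]
ft_force: [5.0, -0.9, 4.3]
finger_gap: 0.478
```

```bash
python3 look.py w5;python3 - <<'E'
from h import *
o=[];k={}
for n,c in(("scene",(275,255)),("side",(320,270))):
    f=grab_frame(n);k[n]=f
    o.append(cv2.resize(f["pixels"][c[1]-60:c[1]+60,c[0]-60:c[0]+60],(300,300),interpolation=cv2.INTER_CUBIC))
    h=cv2.cvtColor(f["pixels"],cv2.COLOR_BGR2HSV)
    for nm,lo,hi in(("yel",(20,120,90),(35,255,255)),("tq",(80,120,60),(95,255,255))):
        cc,l,S,C=cv2.connectedComponentsWithStats(cv2.inRange(h,lo,hi))
        print(n,nm,[C[i].round(1).tolist() for i in range(1,cc) if S[i,4]>60])
w=cv2.imread("pics/w5.png");cv2.imwrite("pics/h5.png",np.vstack([np.hstack(o),w[100:400,20:620]]))
f,s=np.load("w5.npy",allow_pickle=True)
h=cv2.cvtColor(f["pixels"],cv2.COLOR_BGR2HSV)
A=np.array([.588,.163]);print("shaker ang",np.degrees(np.arctan2(*(s["ee_pos"][:2]-A)[::-1])))
E
```

```text
12.55 [0.516 0.182 0.144] [ 5.  -0.9  4.3] 0.4778834977689708
yel [   0    7   26   71 1434] [10.7 41.2] [0.5679 0.3746 0.085 ]
yel [ 0 80 11 15 55] [ 3.9 86.4] [0.5458 0.3678 0.085 ]
yel [ 265  223  111   59 1521] [318.6 244.9] [0.5427 0.1944 0.085 ]
yel [ 258  280  118   59 5381] [316.8 313.3] [0.5153 0.1817 0.085 ]
yel [199 338   8  36 126] [201.9 354.8] [0.4709 0.2192 0.085 ]
yel [ 270  373   93   23 1439] [316.3 382.1] [0.4822 0.1656 0.085 ]
grn [  229     0   135   104 11057] [296.5  45.2] [0.6029 0.2318 0.113 ]
proj (0.4385, 0.3525, 0.085) [-11.2 281.8]
proj (0.583, 0.163, 0.11) [457.6 201.4]
scene yel [[322.8, 15.7], [438.5, 226.9], [279.6, 280.0], [195.5, 289.4]]
scene tq [[434.5, 121.0], [152.8, 311.6], [198.8, 336.5]]
side yel [[250.2, 59.3], [398.2, 203.3], [323.6, 284.7], [278.1, 317.1]]
side tq [[311.3, 164.7], [279.2, 203.3], [314.8, 351.9], [251.4, 358.7]]
shaker ang 165.21973234843614
```

View pics/h5.png

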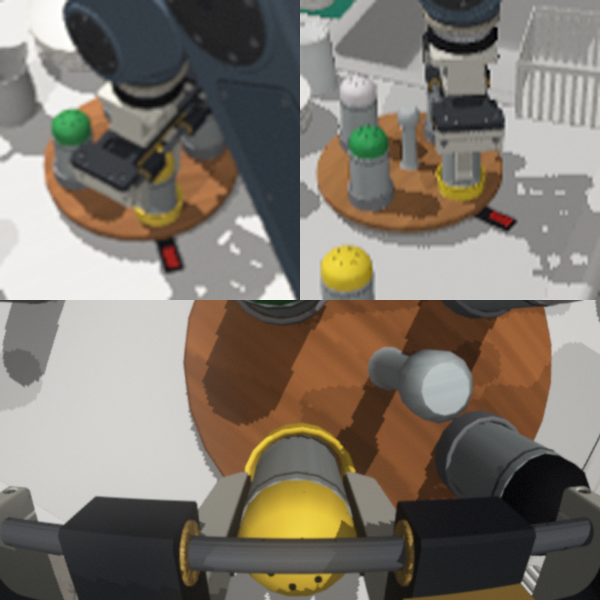

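The ring and shaker are in line with the pointer in both views: the shaker is at 165.2°, the ring at about 166°, and the pointer at about 165.8°. It is still seated at z 0.144, and L and S have not moved. Handing in.

```bash
python3 -c "
from rig import *
print(close_job());s=read_state();print(s['clock'],s['ee_pos'],s['ft_force'],s['finger_gap'])"
```

```text
the job is handed in; nothing more can be done
None
the job is handed in; nothing more can be done
```

The 45 mm yellow-lidded shaker stands fully down in the free pocket, turned to the red pointer and still gripped. I handed the job in at about 12.7 s.

- **Turn:** with the shaker held in the pocket, I turned the carousel about 102° clockwise.
- **Alignment:** the shaker is at 165.2° and the pointer at about 165.8°, measured to roughly ±0.5°. The ring trails the shaker by about 1° because of the bore clearance, so the two sit on either side of the pointer.
- **Seating and grip:** the tool height stayed at 0.144 m, which matches the pocket floor. The opening is 44 mm, and the forces are about 5 N outward and 4 N down.
- **Other things:** the large and thin shakers are at the same pixels as at the start. The bystanders and turquoise look-alikes were not measured again; nothing was seen to touch them.

No check failed. The shaker's base first looked about 3 mm off in the wrist view, which a small chamfer explains, and it went in with no contact force.

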